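# Isolate the distribution box behind its touch-latch cover

## Task

Switch off the distribution box lying on the bench: press down on the front edge of its smoked cover (the long free edge on the robot's side, opposite the hinges) until the touch catch lets go and the spring lifts the cover ajar, push the cover right back with a fingertip until it rests open by itself, then push the one wide lever fully over towards the front of the box (off). Nothing needs gripping, a fingertip does it all; leave the narrow levers as they are, and do not lift or shift any of the loose things lying around or on the box.

Things in the scene. Friction and masses are not known exactly. Their poses are not given: they have to be found in the camera images.
- dist_box: Light-grey plastic modular distribution box on its back, fixed to the bench, 210 (x) x 280 (y) x 95 mm high (flat fascia). Origin: centre of its underside; x runs from the front (cover's free edge, robot's side) to the rear (hinge), y left, z up. Under the cover: catch housing 18 x 43 mm, 119 mm high, at x = -47, y = 0; 8 mm spring pin at x = 15, y = -106, up to 142 mm high.
- cover (a joint): Angle of the box's grey cover, 114 (front to rear) x 224 mm with a smoked window. 0 = closed and latched; opens up and to the rear. Pressing its front edge about 4 mm down (5 N; hard stop at 5 mm, -0.045) trips the catch; let go, a spring lifts it ajar to about 0.33. From there it swings freely (0.16 kg): falls back if let go before upright, past upright falls to its rear stop at 2.35.
- cover_press (a point): Where the cover is pressed: on its top face (129 mm above the bench when closed), middle of the width, 15 mm behind the front edge. It moves with the cover; its axes are the box's when the cover is closed.
- cover_rim (a point): Middle of the lower outer rim of the cover's front skirt (24 mm deep, below a 3 mm top plate), on the free edge: 118 mm from the hinge line; when closed, level with it (102 mm above the bench) and 58 mm in front of the box's centre. It moves with the cover.
- cover_hinge (a point): Point on the cover's hinge line, middle of its width: 60 mm behind the box's centre, 102 mm above the bench; the line runs along the box's y.
- main_lever (a joint): Angle of the wide black lever (50 mm along the box's y, 7 mm thick, the only one spanning three modules), under the cover, in one of three places in the row (72 mm left of, at, or 72 mm right of the middle). 0 = on, leaning 0.5 rad to the rear; 1.0 = off, leaning 0.5 rad to the front. Stays where it is left; about 3 N at the tip.
- main_lever_tip (a point): Middle of the wide lever's tip, 27 mm from its pivot, which is 96 mm above the bench at box x = 0; when on, the tip is 13 mm to the rear of the pivot and 120 mm above the bench. The device face around the lever is 99 mm above the bench.
- small0 (a joint): Narrow black lever (9 mm wide, 21 mm long) of a single breaker in the row under the same cover; 0 = on, leaning to the rear, 1.0 = off. Leave on.
- small1 (a joint): A narrow lever like small0, 18 mm to its left (+y of the box), in the same block of three. Leave on.
- small2 (a joint): A narrow lever like small0, 36 mm to its left. Leave on.
- small3 (a joint): A narrow lever like small0, in the block of two breakers with a blank between. Leave on.
- small4 (a joint): A narrow lever like small0, 36 mm to the left of small3. Leave on.
- gland: Loose grey cable gland, 22 mm across, 29 mm high, standing on the box's front fascia near the left corner; origin in the middle of its foot. Leave alone.
- screwdriver: Loose screwdriver, 190 mm, lying in front of the box. Leave alone.
- bolt0: Loose steel bolt standing on its head, 24 mm across, 55 mm high, to the right of the box; origin in the middle of its underside. Leave alone.
- bolt1: A second bolt like bolt0, near it. Leave alone.
- meter: Loose dark hand-held multimeter, 165 x 80 x 38 mm, to the right of the box; origin at the middle of its underside. Leave alone.
- tape: Loose black roll of tape, 64 mm across, 18 mm high, to the left of the box. Leave alone.
- wrench: Loose steel wrench, 200 mm, to the left of the box. Leave alone.
- nut: Loose steel hexagon nut, 28 mm across, 14 mm high, in front of the box on the left. Leave alone.

How it is judged:
On the way, in this order (a step that is already met when the one before it is completed fails the run):
1. the catch is tripped and the cover has sprung ajar (value of joint cover above 0.22 rad), for 0.2 s.
2. the cover is pushed right back to its open stop (value of joint cover above 2.1 rad), for 0.2 s.
At the end, for the whole second after the job is handed in: The cover rests open at its rear stop (above 2.1 rad), the wide lever is off (above 0.8 of 1.0 rad), and all five narrow levers are still on (below 0.25 rad); every loose thing lies within 20 mm of where it started (value of joint cover above 2.1 rad and value of joint main_lever above 0.8 rad and value of joint each of small0, small1, small2, small3, small4 below 0.25 rad and distance of each of gland, screwdriver, bolt0, bolt1, meter, tape, wrench, nut from where it was at the start of the episode below 0.02 m); the robot touches nothing.
It fails at once if a narrow lever is switched (value of joint any of small0, small1, small2, small3, small4 above 0.5 rad).
It fails at once if a loose thing is shifted by more than 20 mm or lifted (distance of any of gland, screwdriver, bolt0, bolt1, meter, tape, wrench, nut from where it was at the start of the episode above 0.02 m).
It also fails if it takes over 54 s, if anything falls off the work surface, if the arm or the gripper's body presses on something with over 40 N, if the wrist force passes 120 N, or if a joint passes its speed limit or range.

## Robot

A 7-joint arm with a two-finger parallel gripper is mounted at the origin on the work surface. World frame = base frame: x ahead of the robot, y to its left, z up, the work surface at z = 0. Lengths are in m, angles in rad, forces in N, time in s.
With the tool pointing down it reaches from about 0.4 to 0.85 m from the base axis. Payload 4.5 kg.
Tool frame: the origin (TCP) lies midway between the tips of the shut fingers; the grasp point (between the pads) lies 19 mm behind it; y points along the fingers, z is the direction in which the jaws open and shut, and the axes are right-handed (so a half turn about y gives the same grasp; the last joint's range is limited). The gripper opens to 88 mm and grips with 3 to 60 N. Pads are 18 mm wide; open, the fingers measure 123 mm over their backs; the gripper's body (75 mm by 187 mm) begins 45 mm behind the grasp point.
Start: joints at [-1.084, 0.689, -0.195, 1.565, 0.157, 0.902, -0.215], TCP at [0.273, 0.562, 0.239] pointing down, gripper open.
Joint ranges: [-3.01, 3.01], [-0.46, 2.08], [-1.47, 1.51], [0.13, 2.56], [-1, 4.14], [0.04, 2.09], [-2.66, 2.66]. Speed limits (rad/s): [2.57, 2.57, 3.14, 3.14, 3.14, 3.14, 3.14].

## Interface

Orientations are given as a unit quaternion [x, y, z, w].
In Python, from plant import r, snapshot, get_calibration, job, boxes_of gives the robot as it stands. The module is installed in compiled form; this text tells all that it offers.
- The arm moves only by the shell command python3 -m handwheel 'ROWS' [OPENING] [FORCE]. ROWS is JSON, a list that holds one entry, the list of rows, each a list of 6 numbers: the shift along the tool's x, y, z as a fraction of full scale, then the turn, a rotation vector about the tool's x, y, z as a fraction of full scale. In form: [[[x, y, z, wx, wy, wz], ...]]. A call has 1 to 12 rows; each row is the pose to reach, as a shift and turn from the pose commanded when the call began, along the tool's axes at that moment, turning the shorter way round; what a row does not reach only later rows make up. Full scale, the value 1, is 100 cm for a shift and 180 degrees for a turn. A row lasts 1/12 s, in which the tool goes at most 41.7 mm and 7.16 degrees, less where a joint would pass 70% of its speed; a pose out of reach is approached as far as the arm can. A call with a number of a shift or a turn outside -1 to 1 is refused whole. A call with a gripper value outside its range is refused whole. OPENING is the opening, from -1 (shut) to 1 (fully open), set as the call begins (- or left out, the last holds). The fingers move at their own pace and stop on an object; FORCE is the grip in N (left out, the last holds). Time passes only in rows, so rows that repeat a pose let the fingers close. It gives the time, the measured TCP pose, the force and the opening at its end, in the units of the state.
- r.get_state(): the state, without advancing time (a new reading comes with each control period).
- snapshot(name): name is "scene" or "side" or "wrist"; returns the picture (480x640x3 uint8, red, green, blue); there is no depth.
- get_calibration(name): a dict with "fx", "fy", "cx", "cy" (pixels), "T" (4x4, takes a point from camera to world coordinates). Camera axes: x right, y down, z forward; pixel columns grow to the right and rows downward; lengths in m; the calibration is good to about 2 mm. A picture is of the moment at which its call begins: read the wrist's pose just before it. get_calibration takes no time and is no camera call; for the wrist camera it gives the pose at the moment of the call.
- job.finish_job(): hands the job in, once; it reports no verdict.
Trained networks look in the newest picture that a camera, given by its name, has taken for a name from the list of things; names that differ only in an ending like _2 or _b are one class to them, and where a whole thing is asked for, a point or a joint stands for the part that bears it (a point fixed in the world has none). Each returns a list of dicts, best first, with "confidence" (0 to 1); they miss things now and then, are a little off and sometimes report something else, mostly with a low value. They report only what shows in the picture. A call takes as long as a camera call.
- boxes_of(thing, camera): "bbox" ([left, top, right, bottom] in pixels, round what is visible of it).
The state is a dict: "clock": time; "q": joint angles; "qd": joint speeds; "joint_torque": joint torques, N m; "tool_pos": TCP position; "eef_rot": TCP orientation; "contact_force": force on the tool from outside, world axes, zero at the start; "moment": the same for the moment, N m; "opening": opening from 0.0 (shut) to 1.0 (fully open).
Only numpy, scipy, OpenCV 4.12 (cv2) and the standard library are available. Lean on these libraries where they do the work, as an engineer would, in place of code of your own. Each camera call takes 0.05 s, during which the arm holds its last target. There are 200 camera calls.

## Working session

There is one attempt and no reset: what is moved stays moved. The work goes in short steps, Python scripts to look and compute and a shell command to move; the robot and the scene stay as the last step left them, time stands still between calls to the robot, and variables do not carry over. Pictures are saved under pics/ and viewed, about 8 in all and at most 12, crops included, and the job is handed in when it is done.

```bash
mkdir -p pics; cat > h.py <<'E'
import numpy as np, cv2
from plant import r, snapshot, get_calibration, job, boxes_of
from scipy.spatial.transform import Rotation as R
def ray(cal,u,v,z):
    T=np.array(cal["T"]); d=T[:3,:3]@np.array([(u-cal["cx"])/cal["fx"],(v-cal["cy"])/cal["fy"],1]); o=T[:3,3]
    return o+d*(z-o[2])/d[2]
def proj(cal,P):
    T=np.array(cal["T"]); p=T[:3,:3].T@(np.array(P)-T[:3,3]); return np.array([cal["fx"]*p[0]/p[2]+cal["cx"],cal["fy"]*p[1]/p[2]+cal["cy"]])
def shot(cam,name):
    im=snapshot(cam); cv2.imwrite(f"pics/{name}.png",im[:,:,::-1]); return im
E
python3 - <<'E'
from h import *
s=r.get_state(); print(s["clock"],s["tool_pos"],s["eef_rot"],s["opening"]); print(R.from_quat(s["eef_rot"]).as_matrix().round(3))
a=shot("scene","s1"); b=shot("side","d1")
for c in("scene","side"):
    print(c,np.array(get_calibration(c)["T"]).round(3).tolist())
    for t in("dist_box","cover","cover_press","main_lever","gland","screwdriver","bolt0","meter"):
        print(t,[( [round(x) for x in q["bbox"]],round(q["confidence"],2)) for q in boxes_of(t,c)[:3]])
E
```

```text
0.0 [0.27316776 0.56145351 0.23791219] [ 0.68971135 -0.1587676   0.1585763  -0.68843639] 0.9971197186651947
[[ 0.899 -0.001  0.437]
 [-0.437 -0.002  0.899]
 [ 0.    -1.    -0.002]]
scene [[-0.783, 0.506, -0.361, 0.883], [0.621, 0.628, -0.468, 0.492], [-0.011, -0.591, -0.806, 0.905], [0.0, 0.0, 0.0, 1.0]]
dist_box [([219, 183, 365, 337], 0.56)]
cover [([238, 189, 338, 295], 0.92)]
cover_press [([238, 190, 338, 295], 0.55)]
main_lever []
gland [([339, 254, 352, 263], 0.67)]
screwdriver [([340, 191, 376, 251], 0.81)]
bolt0 [([238, 201, 245, 211], 0.63)]
meter [([229, 147, 300, 197], 0.55)]
side [[0.916, -0.271, 0.297, 0.229], [-0.402, -0.608, 0.684, -0.611], [-0.005, -0.746, -0.666, 0.738], [0.0, 0.0, 0.0, 1.0]]
dist_box [([299, 200, 446, 353], 0.6), ([319, 203, 417, 300], 0.6)]
cover [([317, 202, 417, 300], 0.87)]
cover_press [([322, 202, 416, 301], 0.66)]
main_lever []
gland [([306, 216, 317, 235], 0.62)]
screwdriver [([264, 281, 280, 363], 0.71)]
bolt0 [([382, 336, 399, 363], 0.69), ([404, 336, 422, 365], 0.64)]
meter [([320, 376, 433, 464], 0.61)]
```

View pics/s1.png

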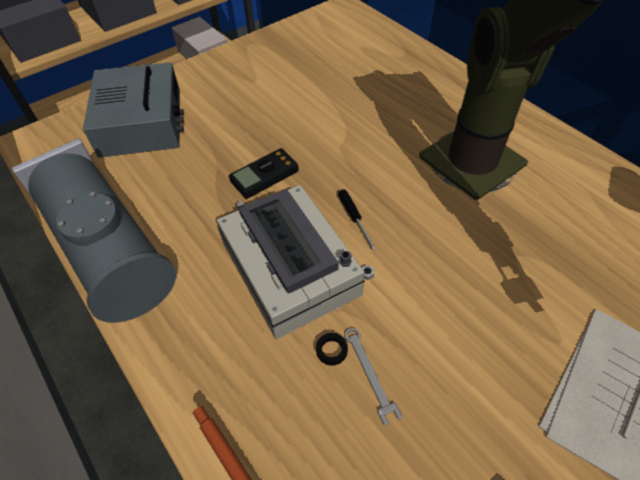

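View pics/d1.png

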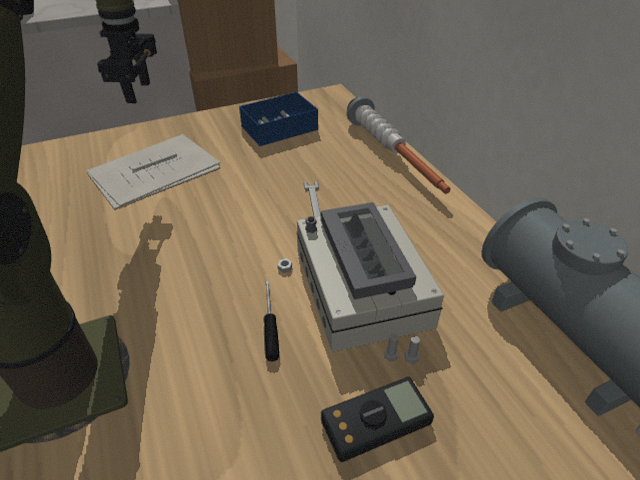

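The scene shows the box centred near (290,260) with the cover towards the robot, the gland at (346,257) and the screwdriver at (355,218). The side view shows the cover's corners near (323,212), (380,205), (413,280) and (357,293), and the bolts at (392,350) and (413,350).

```bash
python3 - <<'E'
from h import *
c=get_calibration("side"); e=get_calibration("scene")
for p in [(323,210),(380,204),(413,278),(358,291)]: print("side",ray(c,*p,.129).round(3))
for p in [(239,208),(287,190),(338,268),(292,290)]: print("scene",ray(e,*p,.129).round(3))
S=cv2.imread("pics/d1.png")[195:345,290:450]; cv2.imwrite("pics/d1c.png",cv2.resize(S,None,fx=4.5,fy=4,interpolation=cv2.INTER_CUBIC))
w=get_calibration("wrist"); s=r.get_state()
Rt=R.from_quat(s["eef_rot"]).as_matrix(); T=np.array(w["T"]); print("cam in tool",(Rt.T@(T[:3,3]-s["tool_pos"])).round(3),(Rt.T@T[:3,:3]).round(2).tolist(),w["fx"])
E
```

```text
side [0.546 0.096 0.129]
side [0.662 0.066 0.129]
side [ 0.611 -0.144  0.129]
side [ 0.509 -0.132  0.129]
scene [ 0.621 -0.139  0.129]
scene [ 0.512 -0.117  0.129]
scene [0.554 0.109 0.129]
scene [0.652 0.093 0.129]
cam in tool [-0.066 -0.146 -0.   ] [[-0.0, 0.96, 0.26], [-0.0, -0.26, 0.96], [1.0, 0.0, 0.0]] 423.56293768686413
```

View pics/d1c.png

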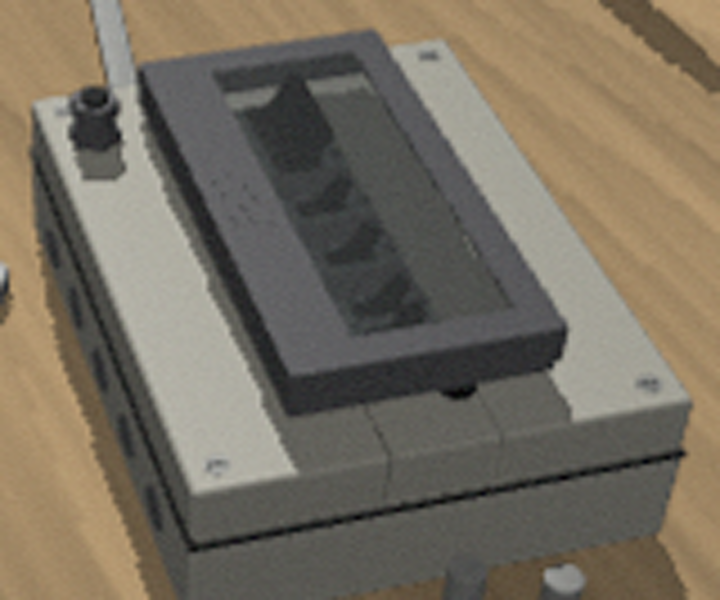

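```bash
cat >> h.py <<'E'
def box():
    c,yaw=np.load("box.npy")[:2],np.load("box.npy")[2]; return c,yaw
def goto(bx,by,z,tilt=0,base=None):
    """rows (x,y,z,wx,wy,wz fractions) to TCP at box-frame point, tool y down tilted forward by tilt rad"""
    c,yaw=box(); A=R.from_euler("z",yaw).as_matrix(); s=r.get_state()
    p=np.r_[c,0]+A@[bx,by,z]
    x=np.array([np.cos(tilt),0,np.sin(tilt)]); y=np.array([np.sin(tilt),0,-np.cos(tilt)]); M=A@np.c_[x,y,np.cross(x,y)]
    M0=R.from_quat(s["eef_rot"]).as_matrix()
    d=M0.T@(p-s["tool_pos"]); w=R.from_matrix(M0.T@M).as_rotvec()/np.pi
    print("row",d.round(4),w.round(4),"world",p.round(3))
def where():
    c,yaw=box(); s=r.get_state(); A=R.from_euler("z",yaw).as_matrix()
    print("t",round(s["clock"],2),"box",(A.T@(s["tool_pos"]-np.r_[c,0])).round(4),"F",(A.T@s["contact_force"]).round(1),"op",round(s["opening"],2))
E
python3 - <<'E'
from h import *
from scipy.optimize import least_squares
c=get_calibration("side"); e=get_calibration("scene")
M=np.array([[-58,112,129],[56,112,129],[56,-112,129],[-58,-112,129]])/1e3
px=np.array([(321.1,212.5),(374,203),(415.6,277),(354.9,289.5)])
px2=np.array([(338,268),(292,290),(239,208),(287,190)])
px2=px2[[0,1,2,3]]
def W(p): return np.c_[M[:,:2]@R.from_euler("z",p[2]).as_matrix()[:2,:2].T+p[:2],M[:,2]]
f=lambda p:(np.array([proj(c,q) for q in W(p)])-px).ravel()
g=lambda p:(np.array([proj(e,q) for q in W(p)])-px2).ravel()
for h in(f,g,lambda p:np.r_[f(p),g(p)]):
    o=least_squares(h,[.58,-.02,-.16],x_scale=[.01,.01,.05]); print(o.x.round(4),o.fun.round(1))
np.save("box.npy",o.x); goto(-100,0,.2) if 0 else goto(-.12,0,.24)
E
```

```text
[ 0.5795 -0.0259 -0.1585] [-0.3 -1.3 -0.3 -0.6  1.   0.6 -0.5  0.6]
[ 0.5853 -0.0132 -0.1538] [ 2.7 -3.1 -3.9  0.5  0.6  2.5  0.8  0.3]
[ 0.5828 -0.019  -0.1567] [-0.2 -3.6 -0.6 -2.8  0.6 -2.6 -0.4 -2.7  1.7 -5.6 -4.8 -2.3  0.2  0.2
  0.4 -1.8]
row [ 0.4176 -0.0013 -0.4222] [-0.     -0.0942 -0.    ] world [ 0.464 -0.     0.24 ]
```

```bash
python3 -c "
import numpy as np;np.save('box.npy',[0.5795,-0.0259,-0.1585])"
python3 -m handwheel '[[[0.21,-0.01,-0.215,0,-0.047,0],[0.21,-0.01,-0.215,0,-0.047,0],[0.21,-0.01,-0.215,0,-0.047,0],[0.21,-0.01,-0.215,0,-0.047,0],[0.42,-0.02,-0.43,0,-0.094,0],[0.42,-0.02,-0.43,0,-0.094,0],[0.42,-0.02,-0.43,0,-0.094,0],[0.42,-0.02,-0.43,0,-0.094,0],[0.42,-0.02,-0.43,0,-0.094,0],[0.42,-0.02,-0.43,0,-0.094,0],[0.42,-0.02,-0.43,0,-0.094,0],[0.42,-0.02,-0.43,0,-0.094,0]]]' -1
python3 - <<'E'
from h import *
where(); goto(-.12,0,.26)
E
```

```text
clock: 1.9
tool_pos: [0.4315, 0.0859, 0.2557]
eef_rot: [-0.705, 0.055, -0.056, 0.705]
contact_force: [1.0, 0.1, -0.1]
opening: 0.115
t 1.9 box [-0.1638  0.087   0.2557] F [ 0.9  0.2 -0.1] op 0.11
row [ 0.0437 -0.0043 -0.0871] [-0.0001  0.0004  0.0002] world [ 0.461 -0.007  0.26 ]
```

```bash
python3 -m handwheel '[[[0.044,-0.004,-0.087,0,0,0],[0.044,-0.004,-0.087,0,0,0],[0.044,-0.004,-0.087,0,0,0],[0.044,-0.004,-0.087,0,0,0],[0.044,-0.004,-0.087,0,0,0]]]' 
python3 - <<'E'
from h import *
where(); w=get_calibration("wrist"); im=shot("wrist","w1")
c,yaw=box(); A=R.from_euler("z",yaw).as_matrix()
for P in [(-.058,.112,.129),(.056,.112,.129),(.056,-.112,.129),(-.058,-.112,.129),(-.105,.14,.095),(-.105,-.14,.095),(.105,.14,.095),(.105,-.14,.095),(-.043,0,.129)]:
    u=proj(w,np.r_[c,0]+A@P); print(P,u.round()); cv2.circle(im,tuple(int(t) for t in u.round()),3,(255,0,0),1)
cv2.imwrite("pics/w1m.png",im[:,:,::-1])
goto(-.043,0,.15)
E
```

```text
clock: 2.32
tool_pos: [0.461, -0.0055, 0.2594]
eef_rot: [-0.705, 0.056, -0.057, 0.705]
contact_force: [-0.6, 1.1, 0.2]
opening: 0.008
t 2.32 box [-0.1203  0.0014  0.2594] F [-0.8  1.   0.2] op 0.01
(-0.058, 0.112, 0.129) [469. 309.]
(0.056, 0.112, 0.129) [455. 443.]
(0.056, -0.112, 0.129) [168. 444.]
(-0.058, -0.112, 0.129) [154. 309.]
(-0.105, 0.14, 0.095) [496. 233.]
(-0.105, -0.14, 0.095) [127. 233.]
(0.105, 0.14, 0.095) [469. 461.]
(0.105, -0.14, 0.095) [154. 462.]
(-0.043, 0, 0.129) [311. 328.]
row [ 0.0778  0.1094 -0.003 ] [-0.0003  0.0005 -0.    ] world [ 0.537 -0.019  0.15 ]
```

View pics/w1m.png

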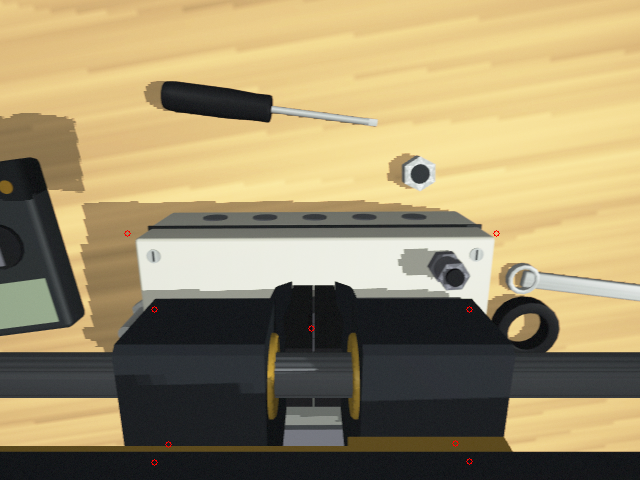

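The wrist view is mostly filled by the gripper. The front fascia corners are at (137,238) and (493,238), 3–5 px from the prediction. The gland is at (452,272). I'll shift the box estimate by about 2 mm and go on to press.

```bash
python3 -c "
import numpy as np;np.save('box.npy',[0.5815,-0.0235,-0.1585])"
python3 -m handwheel '[[[0.039,0.05,0,0,0,0],[0.079,0.09,0,0,0,0],[0.079,0.117,0,0,0,0],[0.079,0.117,0,0,0,0],[0.079,0.124,0,0,0,0],[0.079,0.126,0,0,0,0],[0.079,0.127,0,0,0,0],[0.079,0.127,0,0,0,0]]]'
python3 -c "
from h import *
where()"
```

```text
clock: 3.03
tool_pos: [0.5387, -0.0163, 0.1335]
eef_rot: [-0.705, 0.055, -0.055, 0.705]
contact_force: [0.7, 0.3, -0.1]
opening: 0.008
t 3.03 box [-0.0434  0.0003  0.1335] F [ 0.7  0.4 -0.1] op 0.01
```

```bash
python3 -m handwheel '[[[0,0.004,0,0,0,0],[0,0.006,0,0,0,0],[0,0.008,0,0,0,0],[0,0.008,0,0,0,0]]]'
python3 -c "
from h import *
where()"
```

```text
clock: 3.37
tool_pos: [0.5384, -0.0167, 0.1251]
eef_rot: [-0.705, 0.055, -0.055, 0.705]
contact_force: [-2.0, 1.1, 5.7]
opening: 0.006
t 3.37 box [-4.360e-02 -1.000e-04  1.251e-01] F [-2.2  0.7  5.7] op 0.01
```

```bash
python3 -m handwheel '[[[0,0.0015,0,0,0,0],[0,0.0015,0,0,0,0],[0,0.0015,0,0,0,0],[0,-0.035,0,0,0,0],[0,-0.075,0,0,0,0],[0,-0.075,0,0,0,0],[-0.04,-0.075,0,0,0,0],[-0.08,-0.075,0,0,0,0],[-0.08,-0.075,0,0,0,0],[-0.08,-0.075,0,0,0,0]]]'
python3 - <<'E'
from h import *
where(); im=shot("side","d2"); S=im[150:350,270:470,::-1]; cv2.imwrite("pics/d2c.png",cv2.resize(S,None,fx=3,fy=3))
print([(q["bbox"],q["confidence"]) for q in boxes_of("cover","side")[:2]])
goto(-.085,0,.125,.6)
E
```

```text
clock: 4.2
tool_pos: [0.4566, -0.0051, 0.1994]
eef_rot: [0.705, -0.056, 0.054, -0.705]
contact_force: [0.7, 0.1, 0.2]
opening: 0.006
t 4.2 box [-0.1262 -0.0016  0.1994] F [0.7 0.2 0.2] op 0.01
[([325.9, 194.1, 419.1, 285.7], 0.83)]
row [0.0366 0.0749 0.0005] [-0.0003  0.0002 -0.1902] world [ 0.498 -0.01   0.125]
```

View pics/d2c.png

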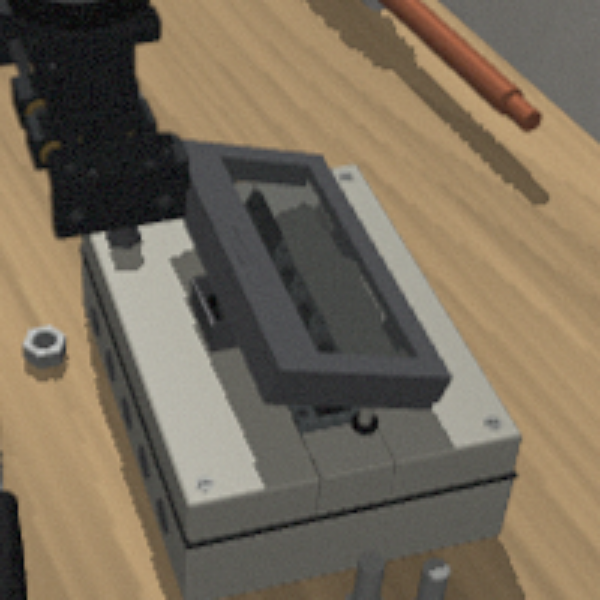

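The side crop shows the cover ajar. The catch housing is under the middle of the rim, and what looks like the wide lever is on the left. I'll lift the rim at y = −50 mm to stay clear of the housing and the gland.

```bash
python3 -c "
from h import *
goto(-.1,-.05,.15,.6); goto(-.09,-.05,.118,.6)"
```

```text
row [ 0.0216  0.0498 -0.0495] [-0.0003  0.0002 -0.1902] world [ 0.475 -0.057  0.15 ]
row [ 0.0315  0.0818 -0.0495] [-0.0003  0.0002 -0.1902] world [ 0.485 -0.059  0.118]
```

```bash
python3 -m handwheel '[[[0,0,-0.025,0,0,-0.038],[0.01,0.02,-0.05,0,0,-0.076],[0.02,0.05,-0.05,0,0,-0.114],[0.02,0.05,-0.05,0,0,-0.152],[0.02,0.05,-0.05,0,0,-0.19],[0.02,0.05,-0.05,0,0,-0.19],[0.031,0.08,-0.05,0,0,-0.19],[0.031,0.08,-0.05,0,0,-0.19],[0.031,0.08,-0.05,0,0,-0.19]]]'
python3 - <<'E'
from h import *
where()
f=lambda t:(.06-.118*np.cos(t)+.001,-.05,.102+.118*np.sin(t)-.0175)
for t in (.3,.5,.7,.9,1.1,1.3,1.5,1.7,1.9): print(t,end=" "); goto(*f(t),.6)
E
```

```text
clock: 5.05
tool_pos: [0.461, -0.0751, 0.1333]
eef_rot: [0.745, 0.029, 0.137, -0.652]
contact_force: [-0.5, -0.8, -0.1]
opening: 0.008
t 5.05 box [-0.1109 -0.07    0.1333] F [-0.3 -0.9 -0.1] op 0.01
0.3 row [0.0543 0.0256 0.0219] [ 0.0339  0.012  -0.1125] world [ 0.523 -0.065  0.119]
0.5 row [0.0685 0.0069 0.0196] [ 0.0339  0.012  -0.1125] world [ 0.532 -0.066  0.141]
0.7 row [ 0.0861 -0.0086  0.0176] [ 0.0339  0.012  -0.1125] world [ 0.545 -0.068  0.161]
0.9 row [ 0.1065 -0.0203  0.0159] [ 0.0339  0.012  -0.1125] world [ 0.561 -0.071  0.177]
1.1 row [ 0.1288 -0.0277  0.0146] [ 0.0339  0.012  -0.1125] world [ 0.581 -0.074  0.19 ]
1.3 row [ 0.1522 -0.0306  0.0139] [ 0.0339  0.012  -0.1125] world [ 0.603 -0.078  0.198]
1.5 row [ 0.1757 -0.0288  0.0137] [ 0.0339  0.012  -0.1125] world [ 0.626 -0.081  0.202]
1.7 row [ 0.1984 -0.0224  0.014 ] [ 0.0339  0.012  -0.1125] world [ 0.649 -0.085  0.202]
1.9 row [ 0.2193 -0.0117  0.0148] [ 0.0339  0.012  -0.1125] world [ 0.672 -0.089  0.196]
```

```bash
python3 -m handwheel '[[[0,0,0,0,0,0]]]' | head -3; python3 - <<'E'
from h import *
where(); s=r.get_state(); print(s["q"].round(3) if hasattr(s["q"],"round") else s["q"], np.array(s["qd"]).round(2)); goto(-.1,-.05,.15,.6)
print(R.from_quat(s["eef_rot"]).as_matrix().round(2))
E
```

```text
clock: 5.13
tool_pos: [0.4601, -0.0741, 0.132]
eef_rot: [0.745, 0.029, 0.135, -0.653]
t 5.13 box [-0.1119 -0.0691  0.132 ] F [-0.4 -0.6 -0.9] op 0.01
[ 0.164  0.677 -0.34   2.354  1.773  0.382 -0.409] [-0.01 -0.04  0.03 -0.   -0.29 -0.06  0.33]
row [ 0.0163 -0.0166  0.017 ] [ 0.0333  0.0128 -0.1137] world [ 0.475 -0.057  0.15 ]
[[ 0.96  0.22  0.16]
 [-0.13 -0.15  0.98]
 [ 0.24 -0.96 -0.11]]
```

The arm can't tilt that far this close in (joint 6 is getting low), so I'll use a tilt of 0.2 rad.

```bash
python3 -c "
from h import *
goto(-.1,-.05,.14,.2)"
```

```text
row [ 0.0139 -0.007   0.0181] [0.035  0.0059 0.0135] world [ 0.475 -0.057  0.14 ]
```

```bash
python3 -m handwheel '[[[0.014,-0.007,0.018,0.035,0.006,0.0135],[0.014,-0.007,0.018,0.035,0.006,0.0135],[0.014,-0.007,0.018,0.035,0.006,0.0135],[0.014,-0.007,0.018,0.035,0.006,0.0135]]]'|head -1; python3 - <<'E'
from h import *
where(); s=r.get_state(); print(np.round(s["q"],3)); goto(-.1,-.05,.14,.2)
E
```

```text
clock: 5.47
t 5.47 box [-0.0987 -0.051   0.1425] F [ 0.5 -0.7  0.6] op -0.0
[ 0.157  0.644 -0.238  2.276  1.393  0.182  0.016]
row [-0.0018  0.0021  0.001 ] [ 0.0002 -0.001   0.0011] world [ 0.475 -0.057  0.14 ]
```

```bash
python3 - <<'E'
from h import *
for p in [(-.09,-.05,.117),(-.063,-.05,.117)]: goto(*p,.2)
E
```

```text
row [0.0033 0.0267 0.0011] [ 0.0002 -0.001   0.0011] world [ 0.485 -0.059  0.117]
row [0.0298 0.0321 0.0011] [ 0.0002 -0.001   0.0011] world [ 0.511 -0.063  0.117]
```

```bash
python3 -m handwheel '[[[0.003,0.026,0.001,0,0,0],[0.003,0.026,0.001,0,0,0],[0.015,0.029,0.001,0,0,0],[0.03,0.032,0.001,0,0,0],[0.03,0.032,0.001,0,0,0],[0.03,0.032,0.001,0,0,0]]]'|head -1; python3 - <<'E'
from h import *
where(); s=r.get_state(); print(np.round(s["q"],3))
f=lambda t:(.06-.118*np.cos(t)-.006,-.05,.102+.118*np.sin(t)-.0165)
for t in (.3,.5,.7,.9,1.1,1.3,1.5,1.7,1.9): print(t,end=" "); goto(*f(t),.2)
E
```

```text
clock: 5.97
t 5.97 box [-0.0644 -0.0499  0.116 ] F [-0.2 -0.3 -0.3] op 0.0
[ 0.129  0.717 -0.184  2.196  1.334  0.158  0.096]
0.3 row [ 0.0064 -0.0031 -0.0001] [ 0.0005 -0.0004  0.0002] world [ 0.516 -0.064  0.12 ]
0.5 row [ 0.0197 -0.0226 -0.0002] [ 0.0005 -0.0004  0.0002] world [ 0.525 -0.065  0.142]
0.7 row [ 0.0366 -0.039  -0.0002] [ 0.0005 -0.0004  0.0002] world [ 0.538 -0.067  0.162]
0.9 row [ 0.0564 -0.0517 -0.0001] [ 0.0005 -0.0004  0.0002] world [ 0.555 -0.07   0.178]
1.1 row [ 0.0784 -0.0602 -0.0001] [ 0.0005 -0.0004  0.0002] world [ 0.574 -0.073  0.191]
1.3 row [ 1.016e-01 -6.420e-02 -1.000e-04] [ 0.0005 -0.0004  0.0002] world [ 0.596 -0.076  0.199]
1.5 row [ 1.252e-01 -6.350e-02 -1.000e-04] [ 0.0005 -0.0004  0.0002] world [ 0.619 -0.08   0.203]
1.7 row [ 0.1481 -0.0581 -0.    ] [ 0.0005 -0.0004  0.0002] world [ 0.642 -0.084  0.203]
1.9 row [ 0.1695 -0.0483  0.    ] [ 0.0005 -0.0004  0.0002] world [ 0.665 -0.087  0.197]
```

```bash
python3 -m handwheel '[[[0.01,-0.001,0,0,0,0],[0.016,-0.012,0,0,0,0],[0.023,-0.022,0,0,0,0],[0.031,-0.031,0,0,0,0],[0.04,-0.038,0,0,0,0],[0.049,-0.045,0,0,0,0],[0.06,-0.051,0,0,0,0],[0.06,-0.051,0,0,0,0]]]'|head -1; python3 - <<'E'
from h import *
where(); im=shot("side","d3"); S=im[130:350,250:470,::-1]; cv2.imwrite("pics/d3c.png",cv2.resize(S,None,fx=2.5,fy=2.5))
E
```

```text
clock: 6.63
t 6.63 box [-0.0155 -0.05    0.1792] F [ 1.4  0.5 -1.1] op 0.01
```

View pics/d3c.png

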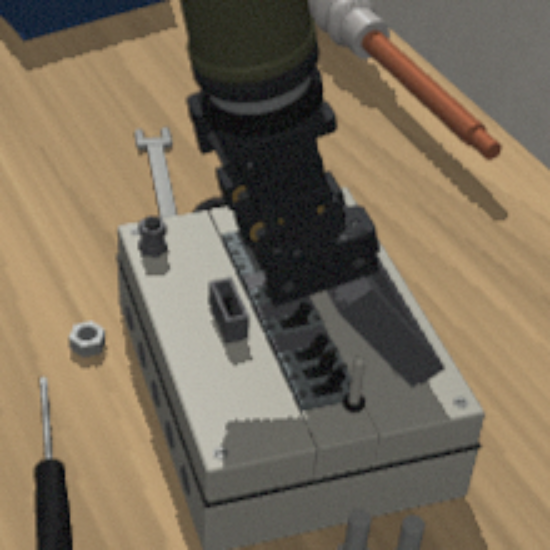

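The cover is up at roughly 0.9 rad on the fingertip, with the loose things undisturbed. I'll continue the arc past upright.

```bash
python3 -m handwheel '[[[0.011,-0.005,0,0,0,0],[0.021,-0.009,0,0,0,0],[0.033,-0.011,0,0,0,0],[0.045,-0.013,0,0,0,0],[0.057,-0.013,0,0,0,0],[0.068,-0.012,0,0,0,0],[0.08,-0.01,0,0,0,0],[0.092,-0.007,0,0,0,0],[0.103,-0.002,0,0,0,0],[0.112,0.003,0,0,0,0],[0.112,0.003,0,0,0,0],[0.112,0.003,0,0,0,0]]]'|head -1
python3 -c "
from h import *
where()"
python3 -m handwheel '[[[0,-0.02,0,0,0,0],[-0.03,-0.05,0,0,0,0],[-0.07,-0.06,0,0,0,0],[-0.11,-0.06,0,0,0,0],[-0.15,-0.06,0,0,0,0],[-0.19,-0.06,0,0,0,0],[-0.23,-0.06,0,0,0,0],[-0.25,-0.06,0,0,0,0],[-0.25,-0.06,0,0,0,0]]]'|head -1
python3 - <<'E'
from h import *
where(); im=shot("side","d4"); S=im[130:350,250:470,::-1]; 
shot("scene","s4")
im2=cv2.imread("pics/s4.png")[150:350,200:400]
cv2.imwrite("pics/d4c.png",np.hstack([cv2.resize(S,(400,400),interpolation=2),cv2.resize(im2,(400,400),interpolation=2)]))
for cam in("side","scene"):
  for t in("cover","main_lever"):print(cam,t,[(q["bbox"],q["confidence"]) for q in boxes_of(t,cam)[:2]])
E
```

```text
clock: 7.68
t 7.68 box [ 0.092  -0.0503  0.1957] F [-0.8 -0.1  0.3] op 0.0
clock: 8.43
t 8.43 box [-0.1713 -0.0512  0.2058] F [ 0.1 -0.4 -0.1] op 0.01
side cover [([373.9, 173.8, 476.6, 287.1], 0.69)]
side main_lever []
scene cover [([187.4, 209.1, 285.7, 305.3], 0.7)]
scene main_lever [([292.8, 257.4, 309.1, 277.9], 0.45)]
```

View pics/d4c.png

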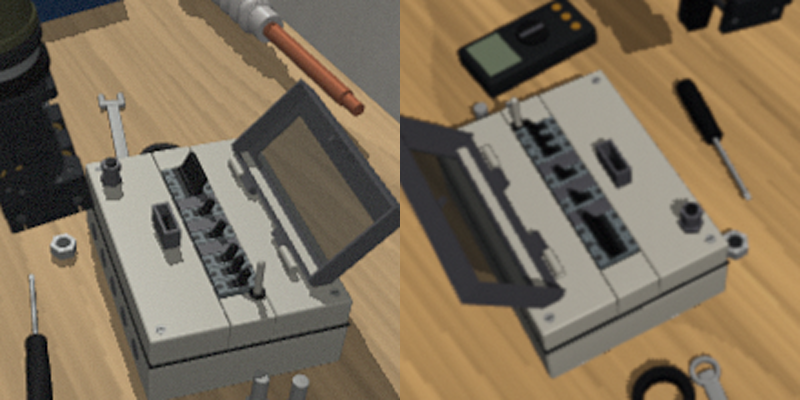

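The cover rests open at its rear stop. The wide lever is in the left place, scene box centre (301,268), and still leans to the rear.

```bash
python3 - <<'E'
from h import *
c,yaw=box(); A=R.from_euler("z",yaw).as_matrix()
for cam,p in(("scene",(301,268)),("side",(355,222))): print((A.T@(ray(get_calibration(cam),*p,.112)-np.r_[c,0])).round(4))
goto(.042,.074,.2,0)
E
```

```text
[0.0091 0.0805 0.112 ]
[0.0042 0.0778 0.112 ]
row [0.1989 0.0471 0.1239] [ 0.0003 -0.0005  0.0637] world [0.635 0.043 0.2  ]
```

```bash
python3 -m handwheel '[[[0.06,-0.005,0.03,0,0,0.02],[0.1,0.01,0.06,0,0,0.04],[0.199,0.047,0.126,0,0,0.064],[0.199,0.047,0.126,0,0,0.064],[0.199,0.047,0.126,0,0,0.064],[0.199,0.047,0.126,0,0,0.064],[0.199,0.047,0.126,0,0,0.064],[0.199,0.047,0.126,0,0,0.064],[0.199,0.047,0.126,0,0,0.064],[0.199,0.047,0.126,0,0,0.064]]]'|head -1
python3 - <<'E'
from h import *
where();goto(.042,.076,.130);goto(.042,.076,.109)
E
```

```text
clock: 9.57
t 9.57 box [0.0398 0.0746 0.199 ] F [-0.1 -0.2  0.3] op 0.01
row [0.0025 0.069  0.0016] [ 0.0008 -0.0006 -0.0013] world [0.635 0.045 0.13 ]
row [0.0026 0.09   0.0016] [ 0.0008 -0.0006 -0.0013] world [0.635 0.045 0.109]
```

```bash
python3 -m handwheel '[[[0.002,0.03,0.001,0,0,0],[0.002,0.06,0.001,0,0,0],[0.002,0.075,0.001,0,0,0],[0.002,0.085,0.001,0,0,0],[0.002,0.09,0.001,0,0,0],[0.002,0.09,0.001,0,0,0]]]'|head -1
python3 -c "
from h import *
where()"
```

```text
clock: 10.07
t 10.07 box [0.0418 0.0759 0.1091] F [-0.3  0.2 -0.1] op 0.01
```

```bash
python3 -m handwheel '[[[-0.006,0,0,0,0,0],[-0.012,0,0,0,0,0],[-0.018,0,0,0,0,0],[-0.024,0,0,0,0,0],[-0.03,0,0,0,0,0],[-0.034,0,0,0,0,0],[-0.037,0,0,0,0,0],[-0.037,0,0,0,0,0]]]'|head -1
python3 -c "
from h import *
where()"
```

```text
clock: 10.73
t 10.73 box [0.0058 0.0773 0.1103] F [3.8 0.3 6.2] op 0.0
```

```bash
python3 -m handwheel '[[[-0.003,0,0,0,0,0],[-0.006,0,0,0,0,0],[-0.006,0,0,0,0,0]]]'|head -1
python3 -c "
from h import *
where()"
```

```text
clock: 10.98
t 10.98 box [0.005  0.0773 0.1108] F [13.1  0.5  1.1] op 0.0
```

The arm stopped at x = 5 mm with 13 N, which agrees with the lever at its end stop. I'll back off, rise and look.

```bash
python3 -m handwheel '[[[0.008,0,0,0,0,0],[0.016,0,0,0,0,0],[0.016,-0.04,0,0,0,0],[0.016,-0.08,0,0,0,0],[-0.01,-0.11,0,0,0,0],[-0.05,-0.115,0,0,0,0],[-0.09,-0.115,0,0,0,0],[-0.13,-0.115,0,0,0,0],[-0.17,-0.115,0,0,0,0],[-0.19,-0.115,0,0,0,0],[-0.19,-0.115,0,0,0,0]]]'|head -1
python3 - <<'E'
from h import *
where(); S=shot("side","d5")[130:350,250:470,::-1]; shot("scene","s5")
im2=cv2.imread("pics/s5.png")[200:300,240:340]
cv2.imwrite("pics/d5c.png",np.hstack([cv2.resize(S,(400,400),interpolation=2),cv2.resize(im2,(400,400),interpolation=2)]))
for cam in("side","scene"):
  for t in("cover","main_lever","gland","screwdriver","bolt0","meter"):print(cam,t,[(np.round(q["bbox"]).tolist(),round(q["confidence"],2)) for q in boxes_of(t,cam)[:2]])
E
```

```text
clock: 11.9
t 11.9 box [-0.1968  0.0753  0.2243] F [-0.8 -0.1 -0.1] op 0.0
side cover [([374.0, 173.0, 477.0, 289.0], 0.88)]
side main_lever [([262.0, 282.0, 279.0, 364.0], 0.73), ([347.0, 215.0, 360.0, 239.0], 0.72)]
side gland [([308.0, 217.0, 320.0, 237.0], 0.7)]
side screwdriver [([262.0, 280.0, 280.0, 364.0], 0.6), ([302.0, 180.0, 319.0, 220.0], 0.5)]
side bolt0 [([382.0, 332.0, 400.0, 363.0], 0.73), ([382.0, 278.0, 387.0, 287.0], 0.72)]
side meter [([320.0, 376.0, 434.0, 462.0], 0.86)]
scene cover [([189.0, 207.0, 284.0, 305.0], 0.74)]
scene main_lever [([341.0, 253.0, 353.0, 266.0], 0.73), ([344.0, 328.0, 402.0, 427.0], 0.73)]
scene gland [([340.0, 251.0, 351.0, 262.0], 0.72)]
scene screwdriver [([341.0, 190.0, 375.0, 250.0], 0.93)]
scene bolt0 [([234.0, 203.0, 241.0, 212.0], 0.5), ([189.0, 206.0, 280.0, 306.0], 0.41)]
scene meter [([227.0, 147.0, 300.0, 198.0], 0.95), ([192.0, 209.0, 278.0, 305.0], 0.32)]
```

View pics/d5c.png

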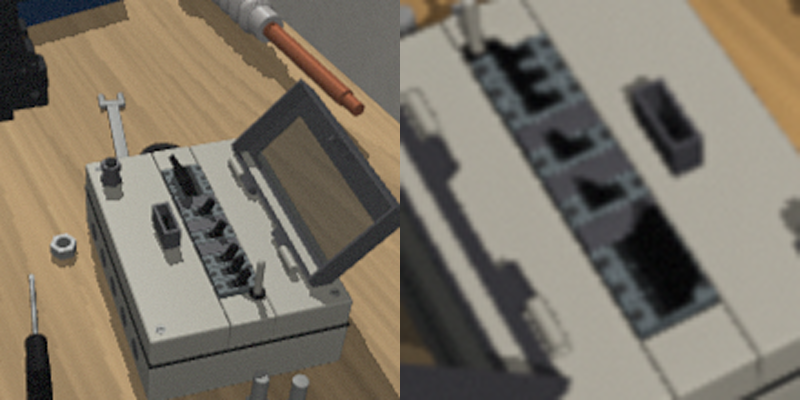

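The side view shows the lever now leaning to the front, with the cover open and the narrow levers unchanged. I'll check the lever angle by projecting the expected tip for several angles.

```bash
python3 - <<'E'
from h import *
c,yaw=box(); A=R.from_euler("z",yaw).as_matrix(); ims=[]
for cam,f,x0,y0 in(("side","d5",325,200),("scene","s5",270,235)):
    cal=get_calibration(cam); im=cv2.resize(cv2.imread(f"pics/{f}.png")[y0:y0+50,x0:x0+50],(400,400),interpolation=2)
    # offset: align using front-left fascia/other references is skipped; draw tip line for angles
    for a,col in((0,(255,0,0)),(.7,(0,255,255)),(1.,(0,0,255))):
        t=.5-a; L=[proj(cal,np.r_[c,0]+A@[.027*np.sin(t),y,.096+.027*np.cos(t)]) for y in(.047,.097)]
        q=[tuple(int(v) for v in ((l-[x0,y0])*8+4)) for l in L]; cv2.line(im,*q,col,1)
    ims.append(im)
cv2.imwrite("pics/chk.png",np.hstack(ims))
E
```

```text
(no output)
```

View pics/chk.png

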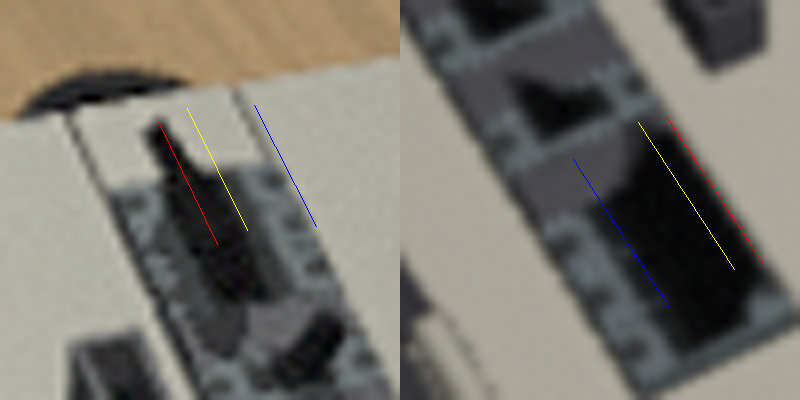

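The tip lies on the red line (angle 1.0) in the side view, and the scene view is consistent with that. The arm is clear, so I'm handing in.

```bash
python3 -c "
from h import *
where(); print(job.finish_job())"
```

```text
t 12.6 box [-0.1903  0.0772  0.2249] F [ 0.1  0.5 -0.1] op 0.01
the job is handed in; nothing more can be done
None
```

The distribution box is off and the job was handed in at 12.6 s of the 54 s allowed; no verdict is reported. I pressed the cover until the catch let go and swung it back past upright with a fingertip. Then I pushed the wide lever, which was in the left place, towards the front until it stopped.

**Last checks:**
- **Cover:** it rests open at its rear stop in both views.
- **Wide lever:** it stopped against about 13 N, and its tip lies on the projected line for 1.0 rad in the side view. The scene view agrees less exactly, because the box fits from the two cameras differed by about 6 to 13 mm. I used the side fit with a 2 mm correction.
- **Narrow levers:** all looked unchanged in the pictures.
- **Loose things:** the gland, screwdriver, one bolt and the meter were found again within a few pixels of where they started. The second bolt, nut, wrench and tape I judged only by eye: they looked undisturbed.
- **Arm:** it stands clear with about 0.5 N on the tool.

**What went wrong on the way:**
- **Tilt out of reach:** my first planned finger tilt of 0.6 rad was out of reach. The tool drifted about 20 mm sideways in free air, and I used 0.2 rad instead.
- **False detections:** the lever detector sometimes reported the screwdriver, gland or wrench, so I ignored those results.

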